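Index the decorating wheel round to its next hole

TASK

The bowl on the indexing banding wheel is being decorated in eighths and the next eighth is due: with a fingertip press the yellow spring plunger down so that its pin leaves the index plate, turn the wheel anticlockwise (seen from above) and let the plunger spring fully up into the very next hole, without going past it. The bowl must ride round with the wheel and must not be touched. Only push: do not grip the plunger or lift anything, leave everything else on the mat where it is, and finish with the hand clear.

Things in the scene. Friction and masses are not known exactly. Their poses are not given: they have to be found in the camera images.
- wheel (a joint): angle of the wheel head about its upright axis, rad; 0 at the start with the pin locked in the first hole, growing anticlockwise seen from above. The index plate has 8 equal holes, so the next hole is at 0.785 (45 degrees). The head (aluminium disc, 176 mm across, top 96 mm above the mat) turns with little friction (about 0.04 N m) when the plunger is pressed in; while the pin is in a hole the wheel is locked with about 1 degree of play either way.
- plunger (a joint): how far the plunger is pressed in (down), m: 0 fully up, 0.014 at its stop. A spring pushes it up: about 3 N to start, 8 N at the stop. Its foot reaches in under the plate and the round-ended pin (10 mm) stands up into the 13 mm hole, so pressing draws the pin down out of the hole: the pin is clear of the plate from 0.009 on. Between holes the pin rubs on the plate's underside and holds the plunger at about 0.008; it springs up by itself within about 2 degrees of a hole.
- plunger_cap (a point): centre of the flat top of the yellow plunger cap, a disc 32 mm across and 10 mm thick, on a steel rod in a sleeve at the end of a steel arm of the wheel head. It travels straight down and moves on a circle of 134 mm radius about the wheel's axis; top 130 mm above the mat when up. Below the raised cap there is 16 mm of bare rod, then the sleeve (25 mm across).
- wheel_top (a point): centre of the wheel head's top face, on the wheel's upright axis; 96 mm above the mat. Its x axis points along the arm to the plunger and turns with the wheel.
- next_hole (a point): fixed point: centre of the next hole of the index plate, at the plate's top face, 70 mm above the mat. The plate is a fixed aluminium disc under the head, 244 mm across and 8 mm thick, with 8 holes of 13 mm on a circle of 110 mm radius (the plunger's cap stands 24 mm farther out than its hole).
- bowl: buff bowl loose on the middle of the wheel head, held by its weight: rim 120 mm across, 42 mm high, three blue spots on its outside. Origin at the centre of its underside, on the wheel's axis; its x axis is along the plunger arm at the start. About 0.35 kg.
- mat: dark red work mat on the table, 460 x 720 x 3 mm (x, y, z), fixed. Origin at the centre of its underside. All the loose things lie on it; the wheel stands near its middle.
- glass: empty drinking glass, 68 mm across, 90 mm high; origin under its centre. Bystander.
- glaze_jar: white glaze jar with a blue lid, 62 mm across, 72 mm high; origin under its centre. Bystander.
- pinch_pot: grey-brown clay pinch pot, 84 mm across, 42 mm high; origin under its centre. Bystander.
- kidney: steel kidney scraper lying flat, an oval about 94 x 56 x 4 mm, long side along its x; origin under its centre. Bystander.
- spoon: wooden spoon lying flat, about 130 mm long, its bowl towards +x, 30 mm wide, 6 mm thick; origin on its underside near the middle. Bystander.
- skewer: wooden stick lying flat along its x, 176 mm long, 6 mm thick; origin under its middle. Bystander.
There are look-alikes about, which are no part of the job. What is meant by the bowl is not red or turquoise, and is the smaller of those in its own colour.

How it is judged (in metres and radians):
On the way, in this order (a step that is already met when the one before it is completed fails the run):
1. the plunger is pressed in with the wheel still at its first hole (value of joint plunger above 0.007 m and value of joint wheel between -0.1 and 0.15 rad), for 0.05 s.
2. the wheel is between the two holes (value of joint wheel between 0.3 and 0.6 rad).
3. the plunger has sprung up in the next hole (value of joint plunger below 0.003 m and value of joint wheel between 0.7554 and 0.8154 rad), for 0.2 s.
At the end, for the whole second after the job is handed in: the wheel stands still one hole (45 +/- 1.7 degrees) anticlockwise of its start, the plunger up in that hole (within 3 mm); the bowl upright, within 12 mm of the middle and turned with the wheel (within 7 degrees); bystanders within 20 mm of where they were (all of step 3 and velocity of joint wheel between -0.05 and 0.05 rad/s and distance of bowl from where it was at the start of the episode below 0.012 m and angle between bowl's own z axis and vertical below 0.08 rad and angle between the x axis of bowl and the x axis of wheel_top, either way round below 0.12 rad and distance of each of glass, glaze_jar, pinch_pot, kidney, spoon, skewer from where it was at the start of the episode below 0.02 m); the robot touches nothing.
It fails at once if the wheel is turned the wrong way, or clearly past the next hole (by more than 9 degrees) (value of joint wheel above 0.95 rad or value of joint wheel below -0.15 rad).
It fails at once if the plunger cap is taken between the fingers instead of pressed (distance between the grasp point and plunger_cap below 0.011 m).
It fails at once if the bowl is touched (contact force between any of the fingers, the arm and bowl above 0.5 N).
It fails at once if the bowl is lifted, shifted or tipped (distance of bowl from where it was at the start of the episode above 0.02 m or angle between bowl's own z axis and vertical above 0.2 rad).
It fails at once if a bystander is moved or lifted (distance of any of glass, glaze_jar, pinch_pot, kidney, spoon, skewer from where it was at the start of the episode above 0.03 m).
It also fails if it takes over 38 s, if anything falls off the work surface, if the arm or the gripper's body presses on something with over 40 N, if the wrist force passes 120 N, or if a joint passes its speed limit or range.

ROBOT

A 7-joint arm with a two-finger parallel gripper is mounted at the origin on the work surface. World frame = base frame: x ahead of the robot, y to its left, z up, the work surface at z = 0. Lengths are in mm, angles in rad, forces in N, time in s.
With the tool pointing down it reaches from about 400 to 925 mm from the base axis. Payload 5.6 kg.
Tool frame: the origin (TCP) lies midway between the tips of the shut fingers; the grasp point (between the pads) lies 19 mm behind it (manip.grip_depth is the distance from the TCP to the grasp point, in mm); x points along the fingers, z is the direction in which the jaws open and shut, and the axes are right-handed (so a half turn about x gives the same grasp; the last joint's range is limited). The gripper opens to 85 mm and grips with 20 to 120 N. Pads are 22 mm wide; open, the fingers measure 114 mm over their backs; the gripper's body (76 mm by 85 mm) begins 54 mm behind the grasp point. The pads swing forward as they close: fully open they stand 13 mm farther back than shut.
Start: joints at [-1.262, 0.468, -0.012, 1.603, 0.006, 1.071, -0.056], TCP at [224.023, 610.182, 231.29] pointing down, gripper open.
Joint ranges: [-2.53, 2.53], [-0.31, 2.02], [-1.57, 1.55], [0.28, 2.44], [-1.29, 4.43], [0.15, 1.84], [-2.92, 2.92]. Speed limits (rad/s): [2.57, 2.57, 3.14, 3.14, 3.14, 3.14, 3.14].

INTERFACE

Orientations are given as a unit quaternion [x, y, z, w].
In Python, from rig import manip gives the robot as it stands.
- The arm moves only by the tool jog_arm, never from a script. Its argument "plan" is a list of rows, each a list of 7 numbers: the shift along the tool's x, y, z in m, then the turn, a rotation vector about the tool's x, y, z in degrees, then the closure in counts, from 0 (fully open) to 255 (shut). A call has 1 to 5 rows; each row is the pose to reach, as a shift and turn from the pose measured when the call began, along the tool's axes at that moment; what a row does not reach only later rows make up. A row lasts 1/8 s, in which the tool goes at most 62.5 mm and 10.7 degrees, less where a joint would pass 70% of its speed; a pose out of reach is approached as far as the arm can. A call with a gripper value outside its range is refused whole. The fingers move at their own pace and stop on an object; "grip_force" is the grip in N (left out, the last holds). Time passes only in rows, so rows that repeat a pose let the fingers close. It gives the time, the measured TCP pose, the force and the opening at its end, in the units of the state.
- manip.state(): the state, without advancing time (a new reading comes with each control period).
- manip.grab_frame(name): name is "side" or "top" or "wrist"; returns a dict with "frame" (480x640x3 uint8, blue, green, red), "depth" (480x640 float32, mm along the optical axis (not along the pixel's ray), 0 where there is no reading), "camera_matrix" (3x3 intrinsics, pixels), "rvec" (rotation vector, rad) and "tvec" (3), from world to camera coordinates, as OpenCV has them. Camera axes: x right, y down, z forward; pixel columns grow to the right and rows downward; lengths in mm; the calibration is good to about 2 mm. A picture is of the moment at which its call begins.
- manip.sign_off(): hands the job in, once; it reports no verdict.
Trained networks look in a picture, given as the dict that the camera call returned (one of the last four; its "shot" number tells which), for a name from the list of things; names that differ only in an ending like _2 or _b are one class to them, and where a whole thing is asked for, a point or a joint stands for the part that bears it (a point fixed in the world has none). Each returns a list of dicts, best first, with "p" (0 to 1); they miss things now and then, are a little off and sometimes report something else, mostly with a low value. They report only what shows in the picture. A call takes as long as a camera call. They do not tell look-alikes from the thing itself.
- manip.spot_in(picture, query): "bbox" ([centre column, centre row, width, height] in pixels, round what is visible of it).
- manip.cut_out(picture, query): "region" (480x640 bool, what is visible of it) and "bbox" ([centre column, centre row, width, height] in pixels, round what is visible of it).
- manip.tip_of(picture, query): "pixel" ([row, column] in pixels: a listed point, or the origin of a listed thing).
The state is a dict: "time_s": time; "qpos": joint angles; "dq": joint speeds; "effort": joint torques, N m; "tcp_pos": TCP position; "tool_rot": TCP orientation; "contact_force": force on the tool from outside, world axes, zero at the start; "moment": the same for the moment, N m; "width": finger opening in mm.
Only numpy, scipy, OpenCV 4.12 (cv2) and the standard library are available. Lean on these libraries where they do the work, as an engineer would, in place of code of your own. Each camera call takes 0.05 s, during which the arm holds its last target. There are 200 camera calls.

## Working session

There is one attempt and no reset: what is moved stays moved. The work goes in short steps, Python scripts to look and compute and a tool call to move; the robot and the scene stay as the last step left them, time stands still between calls to the robot, and variables do not carry over. Pictures are saved under pics/ and viewed, about 8 in all and at most 12, crops included, and the job is handed in when it is done.

Besides the shell and the picture viewer there is one more tool, called after "Call:" as a command line: name --pt "numbers of a row" for each row, then --argument value for the rest. jog_arm: Moves the arm, as the interface text tells. Its arguments: {"type":"object","properties":{"plan":{"type":"array","items":{"type":"array","items":{"type":"number"}}},"grip_force":{"type":"number"}},"required":["plan"]}

```bash
mkdir -p pics
cat > h.py <<'E'
import numpy as np, cv2
from rig import manip
def world(p,px,z=None):
    "px=[row,col]; z given: ray-plane, else depth"
    R=cv2.Rodrigues(np.array(p["rvec"],float))[0]; t=np.array(p["tvec"],float).ravel(); K=np.array(p["camera_matrix"])
    d=np.linalg.inv(K)@[px[1],px[0],1.]
    c=-R.T@t; r=R.T@d
    s=(z-c[2])/r[2] if z is not None else p["depth"][int(round(px[0])),int(round(px[1]))]
    return c+s*r
E
python3 - <<'E'
from h import *
np.set_printoptions(precision=1,suppress=True)
s=manip.state();print({k:np.round(s[k],3) for k in s})
for c in("top","side"):
    p=manip.grab_frame(c);cv2.imwrite(f"pics/{c}1.png",p["frame"])
    for n,z in(("plunger_cap",130),("wheel_top",96),("next_hole",70)):
        for o in manip.tip_of(p,n)[:3]:
            print(c,n,round(o["p"],2),np.array(o["pixel"]),world(p,o["pixel"],z),world(p,o["pixel"]))
    for n in("bowl","glass","glaze_jar","pinch_pot"):
        for o in manip.spot_in(p,n)[:4]:
            b=o["bbox"];print(c,n,round(o["p"],2),np.array(b),world(p,[b[1],b[0]]))
E
```

```text
{'time_s': np.float64(0.0), 'qpos': array([-1.3,  0.5, -0. ,  1.6,  0. ,  1.1, -0.1]), 'dq': array([-0.,  0.,  0.,  0.,  0.,  0., -0.]), 'effort': array([  0. , -53.2,   0. , -25.1,   0. ,   0. ,  -0. ]), 'tcp_pos': array([223.9, 609.6, 230.3]), 'tool_rot': array([-0.4,  0.6,  0.4,  0.6]), 'contact_force': array([-0.2,  0.1,  0.2]), 'moment': array([-0., -0.,  0.]), 'width': np.float64(85.475)}
top plunger_cap 0.66 [145.8 426.2] [ 650.7 -184.   130. ] [ 650.1 -183.6  131.9]
top wheel_top 0.57 [267.9 334.8] [368.7  37.   96. ] [373.   36.    8.2]
top next_hole 0.95 [142.  386.9] [679.1 -98.8  70. ] [ 696.1 -105.7   10.2]
top bowl 0.87 [197.  272.7  46.6  49.6] [367.5 387.    7.5]
top bowl 0.78 [479.1 356.6  70.9  64.7] [ 145.9 -317.7    7.8]
top bowl 0.61 [382.4 178.8  48.4  52.3] [579.5 -81.4 103.8]
top bowl 0.6 [178.2 173.5  66.5  73.6] [625.3 436.6   9.8]
top glass 0.83 [472.1 141.3  31.1  28.5] [ 693.6 -325.9    7.6]
top glaze_jar 0.59 [273.4 172.5  21.4  25.2] [607.8 183.1  72.8]
top glaze_jar 0.25 [470.2 138.6  33.5  27.7] [ 698.8 -319.4   14.8]
top pinch_pot 0.55 [275.7 218.2  29.   28.8] [503.2 184.7   9.2]
top pinch_pot 0.51 [388.6 181.2  92.6  79.2] [572.8 -95.7 106.3]
side plunger_cap 0.81 [275.3 463.8] [ 649.8 -186.1  130. ] [ 648.4 -187.3  131.8]
side wheel_top 0.97 [261.  406.5] [576.4 -71.7  96. ] [568.9 -80.4 107.7]
side next_hole 0.61 [264.2 446.5] [ 678.8 -101.    70. ] [ 677.1 -102.5   72.2]
side bowl 0.75 [266.3 198.4  39.6  25.6] [  67.4 -665.1  889.6]
side bowl 0.73 [276.5 429.7  86.3  82.8] [ 158.3 -291.1    7.9]
side bowl 0.66 [410.2 250.4  49.3  41.2] [597.5 -52.1 105.7]
side bowl 0.57 [331.9 165.2  52.9  39.5] [637.7 472.5   8.3]
side glass 0.74 [502.8 331.4  37.9  45.1] [ 702.9 -298.3   30.6]
side glaze_jar 0.71 [368.2 208.2  18.   32. ] [604.6 167.7  67. ]
side pinch_pot 0.82 [331.6 222.6  27.4  29.6] [511.  206.4  13.7]
```

```bash
python3 -c "
import cv2
a=cv2.imread('pics/top1.png');cv2.imwrite('pics/top1c.png',cv2.resize(a[90:330,220:540],(800,600),interpolation=cv2.INTER_CUBIC))"
```

```text
(no output)
```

View pics/top1c.png

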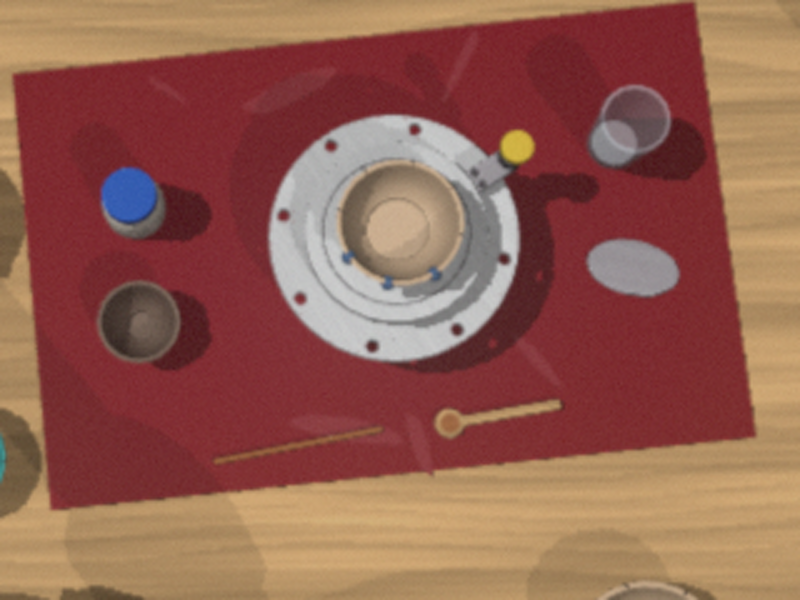

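View pics/side1.png

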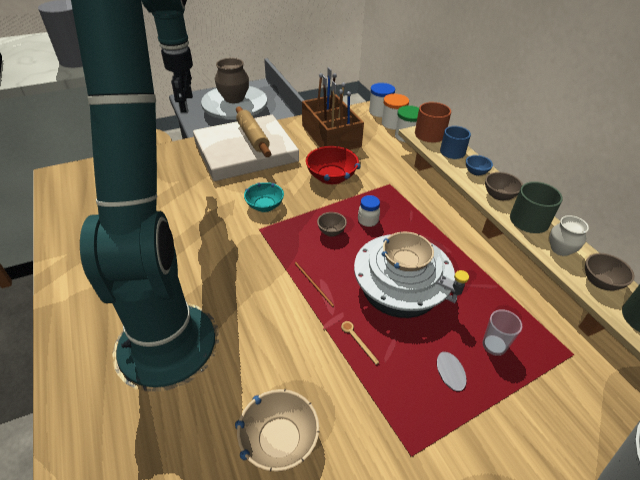

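The bowl on the wheel (crop 400,222) is the smaller of the two buff bowls. The larger one is at (280,430) in the side view, and the red and turquoise bowls don't match. The cap is at crop (517,147) and the next hole at (415,129). I'll fit the axis from the seven visible plate holes.

```bash
cat >> h.py <<'E'
from scipy.optimize import least_squares
from scipy.spatial.transform import Rotation as Ro
def totool(target):
    s=manip.state(); return Ro.from_quat(s["tool_rot"]).inv().apply(np.array(target)-s["tcp_pos"])/1000
E
python3 - <<'E'
from h import *
np.set_printoptions(precision=1,suppress=True)
p=manip.grab_frame("top")
cr=[(415,129),(331,146),(284,215),(300,298),(372,346),(457,329),(504,258)]
g=cv2.cvtColor(p["frame"],cv2.COLOR_BGR2GRAY).astype(float)
H=[]
for x,y in cr:
    c,r=220+x/2.5,90+y/2.5; c0,r0=int(round(c)),int(round(r))
    w=np.clip(g[r0-4:r0+5,c0-4:c0+5].max()*0.75-g[r0-4:r0+5,c0-4:c0+5],0,None)
    yy,xx=np.mgrid[r0-4:r0+5,c0-4:c0+5]; m=(xx-c)**2+(yy-r)**2<14; w=w*m
    H.append(world(p,[(w*yy).sum()/w.sum(),(w*xx).sum()/w.sum()],70)[:2])
H=np.array(H);k=np.arange(7)
def f(q): a=q[2]+k*np.pi/4; return (q[:2]+110*np.c_[np.cos(a),np.sin(a)]-H).ravel()
q=least_squares(f,[576,-72,-.2]).x
print(q[:2],np.degrees(q[2]),f(q))
for d in(0,15,30,45): a=q[2]+np.radians(d-45);print(d,q[:2]+134*np.array([np.cos(a),np.sin(a)]))
print(Ro.from_quat(manip.state()["tool_rot"]).as_matrix())
print(totool([650,-185,231])*1000)
E
```

```text
[573.2 -71. ] -12.54102133141439 [-0.2  0.2 -0.3 -0.1 -0.   0.1  0.   0.   0.3  0.2  0.3  0.2 -0.1 -0.6]
0 [ 645.1 -184.1]
15 [ 671.9 -161.6]
30 [ 692. -133.]
45 [ 704.  -100.1]
[[ 0.  -0.9  0.3]
 [ 0.   0.3  0.9]
 [-1.  -0.   0. ]]
[   0.3 -674.  -599.7]
```

Call:
jog_arm --pt "0 -0.045 -0.04 0 0 0 255" --pt "0 -0.09 -0.08 0 0 0 255" --pt "0 -0.135 -0.12 0 0 0 255" --pt "0 -0.18 -0.16 0 0 0 255" --pt "0 -0.225 -0.2 0 0 0 255"

```text
time_s: 1.48
tcp_pos: [367.2, 343.2, 231.7]
tool_rot: [-0.405, 0.579, 0.405, 0.58]
contact_force: [0.6, 1.2, 0.1]
width: 0.4
```

Call:
jog_arm --pt "0 -0.045 -0.04 0 0 0 255" --pt "0 -0.09 -0.08 0 0 0 255" --pt "0 -0.135 -0.12 0 0 0 255" --pt "0 -0.18 -0.16 0 0 0 255" --pt "0 -0.225 -0.2 0 0 0 255"

```text
time_s: 2.1
tcp_pos: [510.3, 76.2, 232.1]
tool_rot: [-0.405, 0.579, 0.405, 0.581]
contact_force: [1.3, 0.8, 0.1]
width: 0.1
```

Run:
```python
from h import *
np.set_printoptions(precision=1,suppress=True)
s=manip.state();print(s["time_s"],s["tcp_pos"],s["width"])
for c in("top","side"):
    p=manip.grab_frame(c);o=manip.cut_out(p,"plunger_cap")
    hsv=cv2.cvtColor(p["frame"],cv2.COLOR_BGR2HSV)
    m=cv2.inRange(hsv,(20,120,150),(35,255,255))
    b=manip.spot_in(p,"plunger_cap");print([ (x["p"],np.array(x["bbox"])) for x in b[:2]])
    b=[426,146] if c=="top" else [463,276]
    k=np.zeros_like(m);k[int(b[1])-14:int(b[1])+15,int(b[0])-14:int(b[0])+15]=255;m&=k
    r,cc=np.nonzero(m);P=np.array([world(p,[i,j]) for i,j in zip(r,cc)])
    t=P[P[:,2]>P[:,2].max()-5];print(c,len(P),np.median(P[:,2]),t.mean(0),(t.min(0)+t.max(0))/2,np.ptp(t,axis=0))
```

```text
2.1 [510.3  76.2 232.1] 0.13120615257613577
[(0.71, array([427.9, 147.6,  17.9,  13.2])), (0.55, array([387.3, 186.5,  89.4,  96.4]))]
top 131 133.0649268430775 [ 643.  -182.6  136.3] [ 644.  -183.2  137.5] [24.3 25.7  4.9]
[]
side 118 133.0672440565691 [  67.4 -665.1  889.6] [  67.4 -665.1  889.6] [0. 0. 0.]
```

Run:
```python
from h import *
print(totool([645,-184,150]), totool([645,-184,232]))
```

```text
[ 0.08116696 -0.21806038 -0.20053574] [-0.00083296 -0.21804227 -0.200423  ]
```

Call:
jog_arm --pt "0 -0.045 -0.04 0 0 0 255" --pt "0 -0.09 -0.08 0 0 0 255" --pt "0 -0.135 -0.12 0 0 0 255" --pt "0 -0.18 -0.165 0 0 0 255" --pt "0 -0.218 -0.2005 0 0 0 255"

```text
time_s: 3.02
tcp_pos: [646.0, -183.9, 231.1]
tool_rot: [-0.405, 0.578, 0.406, 0.579]
contact_force: [0.8, -0.9, 0.3]
width: -0.1
```

Call:
jog_arm --pt "0.03 0 0 0 0 0 255" --pt "0.06 0 0 0 0 0 255" --pt "0.082 0 0 0 0 0 255" --pt "0.082 0 0 0 0 0 255"

```text
time_s: 3.52
tcp_pos: [645.1, -181.0, 147.0]
tool_rot: [-0.405, 0.579, 0.409, 0.578]
contact_force: [-0.3, 0.3, 0.9]
width: 0.0
```

Run:
```python
from h import *
np.set_printoptions(precision=1,suppress=True)
s=manip.state();print(s["time_s"],s["tcp_pos"],s["contact_force"])
a=manip.grab_frame("side")["frame"][200:350,370:570];b=manip.grab_frame("top")["frame"][90:240,330:530]
cv2.imwrite("pics/c2.png",cv2.resize(np.hstack([a,b]),(800,300),interpolation=cv2.INTER_CUBIC))
print(Ro.from_quat(s["tool_rot"]).as_matrix().round(3))
```

```text
3.525 [ 645.1 -181.   147. ] [-0.3  0.3  0.9]
[[-0.  -0.9  0.3]
 [ 0.   0.3  0.9]
 [-1.   0.   0. ]]
```

View pics/c2.png

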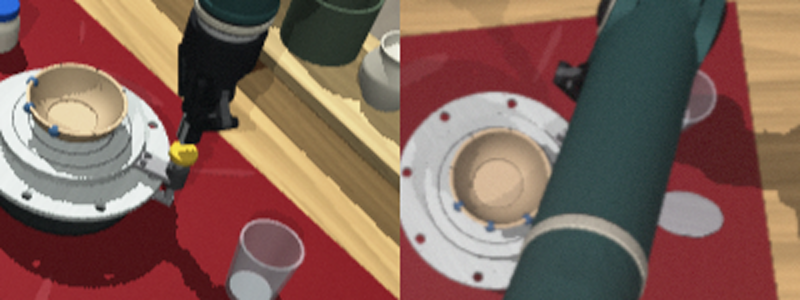

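Fingertip is right above the yellow cap (left crop 183,153), and the bowl is well clear. Press now.

Call:
jog_arm --pt "0.007 -0.001 -0.003 0 0 0 255" --pt "0.014 -0.001 -0.003 0 0 0 255" --pt "0.02 -0.001 -0.003 0 0 0 255" --pt "0.02 -0.001 -0.003 0 0 0 255"

```text
time_s: 4.12
tcp_pos: [646.8, -185.6, 129.7]
tool_rot: [-0.406, 0.578, 0.407, 0.579]
contact_force: [-0.1, 0.5, 4.3]
width: 0.3
```

Call:
jog_arm --pt "0.004 0 0 0 0 0 255" --pt "0.009 0 0 0 0 0 255" --pt "0.009 0 0 0 0 0 255"

```text
time_s: 4.5
tcp_pos: [647.2, -185.6, 121.1]
tool_rot: [-0.406, 0.578, 0.407, 0.58]
contact_force: [-0.8, 1.3, 6.4]
width: -0.1
```

Run:
```python
from h import *
np.set_printoptions(precision=4,suppress=True)
s=manip.state();print(s["time_s"],s["tcp_pos"],s["contact_force"])
C=np.array([573.2,-71]);v=s["tcp_pos"][:2]-C;r=np.hypot(*v);a0=np.arctan2(v[1],v[0]);print(r,np.degrees(a0))
for d in range(4,46,4):
    a=np.radians(-57.5+d);rr=134
    print(d,totool([C[0]+rr*np.cos(a),C[1]+rr*np.sin(a),s["tcp_pos"][2]]))
```

```text
4.5 [ 647.1745 -185.5539  121.1359] [-0.7767  1.2512  6.381 ]
136.36285887106928 -57.14718700485221
4 [ 0.     -0.0031  0.0084]
8 [ 0.0001 -0.008   0.0163]
12 [ 0.0001 -0.0123  0.0246]
16 [ 0.0001 -0.0161  0.0332]
20 [ 0.0001 -0.0192  0.042 ]
24 [ 0.0002 -0.0218  0.051 ]
28 [ 0.0002 -0.0237  0.0602]
32 [ 0.0002 -0.0249  0.0694]
36 [ 0.0003 -0.0255  0.0788]
40 [ 0.0003 -0.0255  0.0881]
44 [ 0.0003 -0.0248  0.0974]
```

Call:
jog_arm --pt "0.0015 0 0 0 0 0 255" --pt "0.0015 -0.002 0.004 0 0 0 255" --pt "0.0015 -0.0045 0.0105 0 0 0 255" --pt "0.0015 -0.0085 0.0175 0 0 0 255" --pt "0.0015 -0.012 0.0246 0 0 0 255"

```text
time_s: 5.12
tcp_pos: [668.3, -167.7, 121.1]
tool_rot: [-0.407, 0.577, 0.405, 0.58]
contact_force: [-0.0, -2.2, 7.3]
width: -0.3
```

```bash
cat > chk.py <<'E'
from h import *
np.set_printoptions(precision=4,suppress=True)
s=manip.state();print(s["time_s"],s["tcp_pos"],s["contact_force"])
C=np.array([573.2,-71]);v=s["tcp_pos"][:2]-C;print(np.hypot(*v),np.degrees(np.arctan2(v[1],v[0]))+57.5)
for d in range(8,50,4):
    a=np.radians(-57.5+d);print(d,totool([C[0]+134*np.cos(a),C[1]+134*np.sin(a),s["tcp_pos"][2]]))
a=manip.grab_frame("side")["frame"][200:350,370:570]
import sys;cv2.imwrite(sys.argv[1],cv2.resize(a,(800,600),interpolation=cv2.INTER_CUBIC))
E
python3 chk.py pics/c3.png
```

```text
5.125 [ 668.2654 -167.6952  121.0799] [-0.0139 -2.2131  7.2869]
135.6001843452639 12.01304696920436
8 [-0.      0.0058 -0.0076]
12 [-0.      0.0015  0.0007]
16 [ 0.     -0.0023  0.0092]
20 [ 0.0001 -0.0054  0.018 ]
24 [ 0.0001 -0.008   0.027 ]
28 [ 0.0001 -0.0099  0.0362]
32 [ 0.0002 -0.0111  0.0455]
36 [ 0.0002 -0.0117  0.0548]
40 [ 0.0002 -0.0116  0.0642]
44 [ 0.0002 -0.0109  0.0735]
48 [ 0.0002 -0.0096  0.0827]
```

View pics/c3.png

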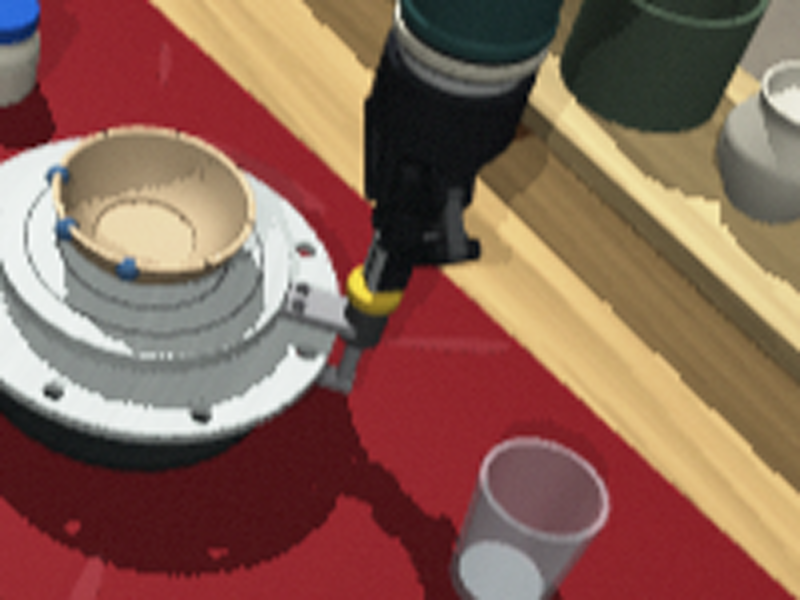

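The cap (375,290) has moved round under the finger, its old hole (307,350) is free, and the bowl is riding along. Continuing the arc.

Call:
jog_arm --pt "0.0005 -0.003 0.0092 0 0 0 255" --pt "0.0005 -0.006 0.018 0 0 0 255" --pt "0.0005 -0.0083 0.027 0 0 0 255" --pt "0.0005 -0.01 0.036 0 0 0 255" --pt "0.0005 -0.011 0.0435 0 0 0 255"

```text
time_s: 5.8
tcp_pos: [695.7, -129.6, 122.0]
tool_rot: [-0.409, 0.576, 0.405, 0.581]
contact_force: [0.5, -0.9, 5.8]
width: -0.4
```

```bash
python3 chk.py pics/c4.png
```

```text
5.8 [ 695.7306 -129.5518  121.9816] [ 0.5443 -0.8804  5.8338]
135.8016011927824 31.958974293786028
8 [-0.0003  0.0188 -0.0528]
12 [-0.0003  0.0144 -0.0445]
16 [-0.0002  0.0106 -0.036 ]
20 [-0.0002  0.0075 -0.0272]
24 [-0.0001  0.0049 -0.0181]
28 [-0.0001  0.003  -0.009 ]
32 [-0.      0.0018  0.0003]
36 [0.     0.0012 0.0096]
40 [0.     0.0012 0.019 ]
44 [0.0001 0.0019 0.0283]
48 [0.0001 0.0033 0.0375]
```

View pics/c4.png

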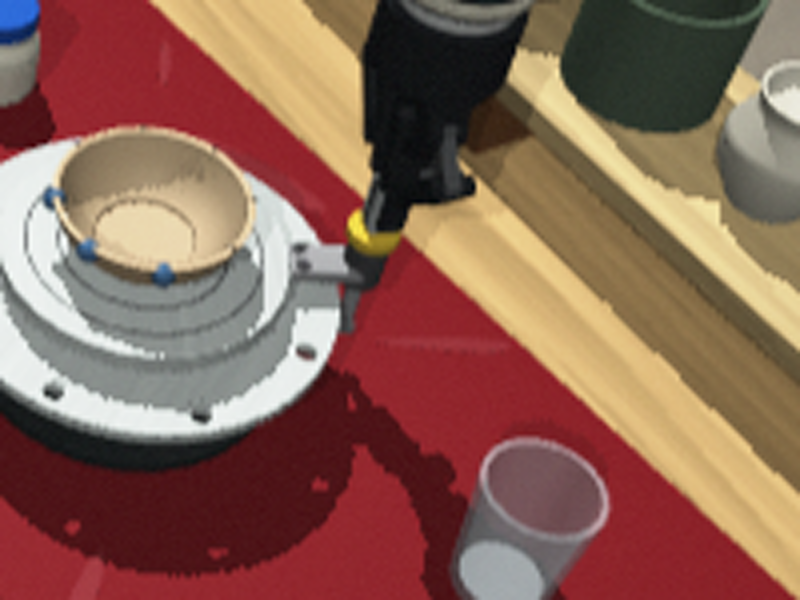

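Everything is on track: the cap is at (373,235) and the bowl's spots have rotated with it. Ease up to about 44°.

Call:
jog_arm --pt "0.001 0.0 0.0095 0 0 0 255" --pt "0.001 0.0 0.018 0 0 0 255" --pt "0.001 0.0003 0.024 0 0 0 255" --pt "0.001 0.0006 0.0275 0 0 0 255" --pt "0.001 0.0006 0.0285 0 0 0 255"

```text
time_s: 6.48
tcp_pos: [706.2, -100.9, 122.0]
tool_rot: [-0.41, 0.574, 0.405, 0.582]
contact_force: [-1.5, -0.3, 6.9]
width: 0.1
```

```bash
python3 chk.py pics/c5.png
```

```text
6.475 [ 706.231  -100.9117  122.0256] [-1.4788 -0.2579  6.8622]
136.35238310941128 44.82791241324454
8 [-0.0006  0.0191 -0.0833]
12 [-0.0005  0.0147 -0.075 ]
16 [-0.0004  0.011  -0.0664]
20 [-0.0004  0.0078 -0.0576]
24 [-0.0003  0.0052 -0.0486]
28 [-0.0002  0.0033 -0.0395]
32 [-0.0002  0.002  -0.0302]
36 [-0.0001  0.0014 -0.0209]
40 [-0.0001  0.0014 -0.0115]
44 [-0.      0.0021 -0.0022]
48 [-0.      0.0034  0.007 ]
```

View pics/c5.png

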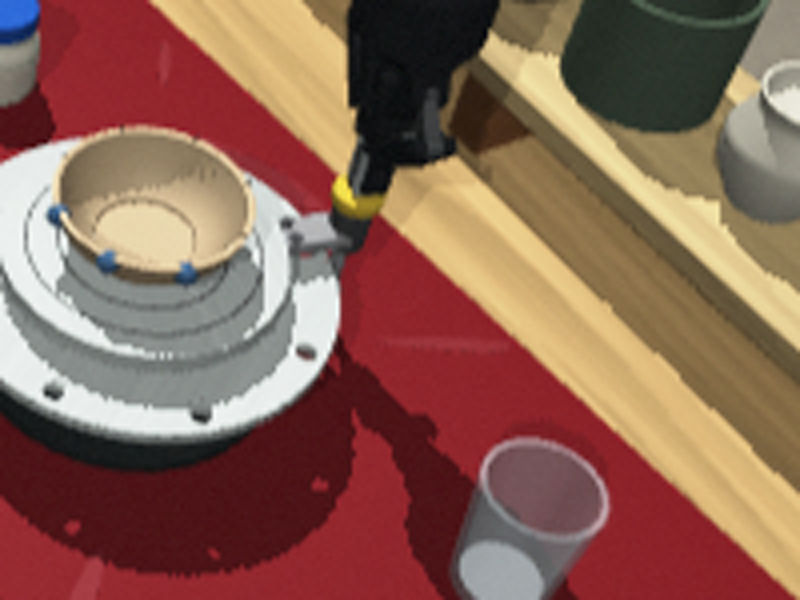

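The finger is at about 44.8°, against 0.35° when pressed at the start. Lift slowly and watch the force: if the pin catches the hole, the spring keeps pushing on the finger.

Call:
jog_arm --pt "-0.003 0 0 0 0 0 255" --pt "-0.006 0 0 0 0 0 255" --pt "-0.0075 0 0 0 0 0 255" --pt "-0.0075 0 0 0 0 0 255"

```text
time_s: 7.02
tcp_pos: [706.2, -100.9, 129.5]
tool_rot: [-0.41, 0.574, 0.405, 0.582]
contact_force: [-1.1, -0.0, 4.3]
width: -0.0
```

There is still 4.3 N at z 129.5 (about 3.5 mm of press, less than the 8 mm it would rest at between holes), so the pin is in the hole. Lifting clear.

Call:
jog_arm --pt "-0.01 0 0 0 0 0 255" --pt "-0.03 0 0 0 0 0 255" --pt "-0.06 0 0 0 0 0 255" --pt "-0.1 0 0 0 0 0 255" --pt "-0.1 0 0 0 0 0 255"

```text
time_s: 7.65
tcp_pos: [707.1, -101.7, 234.9]
tool_rot: [-0.411, 0.572, 0.403, 0.584]
contact_force: [0.3, -0.5, -0.2]
width: -0.1
```

Call:
jog_arm --pt "0 0 -0.04 0 0 0 255" --pt "0 0 -0.09 0 0 0 255" --pt "0 0 -0.14 0 0 0 255" --pt "0 0 -0.18 0 0 0 255" --pt "0 0 -0.18 0 0 0 255"

```text
time_s: 8.28
tcp_pos: [643.6, -276.5, 233.7]
tool_rot: [-0.41, 0.575, 0.4, 0.585]
contact_force: [1.5, 0.6, 0.4]
width: -0.1
```

Run:
```python
from h import *
np.set_printoptions(precision=1,suppress=True)
s=manip.state();print(s["time_s"],s["tcp_pos"],s["contact_force"])
C=np.array([573.2,-71])
p=manip.grab_frame("side");q=manip.grab_frame("top")
for n,f in(("side",p),("top",q)):
    for o in manip.tip_of(f,"plunger_cap")[:2]:
        w=world(f,o["pixel"],133);v=w[:2]-C;print(n,o["p"],w,world(f,o["pixel"]),np.hypot(*v),np.degrees(np.arctan2(v[1],v[0])))
for nm in("glass","glaze_jar","pinch_pot"):
    for o in manip.spot_in(p,nm)[:1]:print(nm,np.array(o["bbox"]))
a=p["frame"][200:350,370:570];b=q["frame"][90:240,310:510]
cv2.imwrite("pics/c6.png",cv2.resize(np.hstack([a,b]),(800,300),interpolation=cv2.INTER_CUBIC))
```

```text
8.275 [ 643.6 -276.5  233.7] [1.5 0.6 0.4]
side 0.67 [ 699.5 -100.8  133. ] [ 699.2 -101.1  133.4] 129.73926000270177 -13.275592430555715
side 0.31 [ 351.  -244.9  133. ] [ 396.8 -177.1   10.9] 282.1575823358387 -141.9494561455248
top 0.65 [706.6 -95.7 133. ] [706.2 -95.6 134.1] 135.63192940902113 -10.513236923476635
glass [502.5 329.9  40.5  44.9]
glaze_jar [369.9 211.2  21.7  32.3]
pinch_pot [332.4 223.   25.8  25.6]
```

View pics/c6.png

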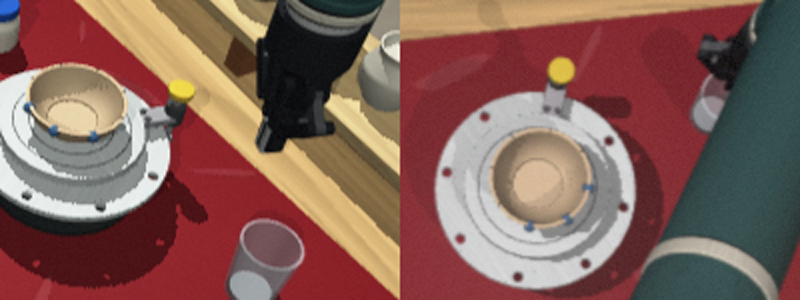

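The cap is up at z ≈ 133 (crop 561,70), over the next hole's position at about −12° (expected −12.5°). The bowl is centred and turned with the wheel, the bystanders are unmoved, and the hand is clear.

```bash
python3 -c "
from rig import manip
print(manip.sign_off())"
```

```text
the job is handed in; nothing more can be done
None
```

The wheel is now one hole (45°) further anticlockwise with the plunger sprung up in it, and I handed the job in at about 8.4 s. I pressed the yellow cap down about 12 mm with the shut fingertips, pushed it round the arc, released it into the next hole and moved the hand clear.

**Pin in the hole:** While lifting, the finger still felt 4.3 N at about 3.5 mm of press. Between holes the plunger would have stayed down at 8 mm, so the pin had caught the hole. Afterwards the cap top measured 133–134 mm in world z, which is fully up.

**Wheel angle:** The two cameras put the cap at −13.3° and −10.5°, against the −12.5° expected. They disagree by nearly 3°, so they don't confirm the 1.7° tolerance by themselves. The pin being in the hole is the stronger evidence.

**Bowl and bystanders:** In the last pictures the bowl is centred and turned with the wheel. The glass, glaze jar and pinch pot are where they were, within detector noise. I didn't measure the kidney, spoon or skewer afterwards, but the hand never went near them at low height.

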